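# Cover the demonstration battery box and latch it

### The arm

A 6-joint arm with a two-finger parallel gripper is mounted at the origin on the work surface. World frame = base frame: x ahead of the robot, y to its left, z up, the work surface at z = 0. Lengths are in m, angles in degrees, forces in N, time in s.
With the tool pointing down it reaches from about 0.35 to 0.925 m from the base axis. Payload 6.4 kg.
Tool frame: the origin (TCP) lies midway between the tips of the shut fingers; the grasp point (between the pads) lies 19 mm behind it (robot.grasp_offset is the distance from the TCP to the grasp point, in m); x points along the fingers, y is the direction in which the jaws open and shut, and the axes are right-handed (so a half turn about x gives the same grasp; the last joint's range is limited). The gripper opens to 94 mm and grips with 3 to 60 N. Pads are 16 mm wide; open, the fingers measure 119 mm over their backs; the gripper's body (75 mm by 177 mm) begins 78 mm behind the grasp point.
Start: joints at [60.556, 14.043, 89.255, -0, 76.702, -9.975], TCP at [0.217, 0.613, 0.205] pointing down, gripper open.
Joint ranges: [-179.41, 179.41], [-58.25, 129.5], [7.25, 145.43], [-54.29, 234.29], [11.92, 165.04], [-157.13, 157.13]. Speed limits (degrees/s): [147.25, 147.25, 180, 180, 180, 180].

### API

Orientations are given as a 3x3 rotation matrix whose columns are the frame's x, y, z axes.
In Python, from plant import robot gives the robot as it stands.
- The arm moves only by the tool drive_tool, never from a script. Its argument "commands" is a list of rows, each a list of 7 numbers: the shift along the tool's x, y, z in mm, then the turn, a rotation vector about the tool's x, y, z in rad, then the opening, from -1 (shut) to 1 (fully open). In form: [[tx, ty, tz, ax, ay, az, gripper], ...]. A call has exactly 5 rows; each row is the pose to reach, as a shift and turn from the pose measured when the call began, along the tool's axes at that moment; what a row does not reach only later rows make up. A row lasts 1/12 s, in which the tool goes at most 41.7 mm and 7.16 degrees, less where a joint would pass 70% of its speed; a pose out of reach is approached as far as the arm can. A call with a gripper value outside its range is refused whole. The fingers move at their own pace and stop on an object; "grip_force" is the grip in N (left out, the last holds). Time passes only in rows, so rows that repeat a pose let the fingers close, or fill a call up. It gives the time, the measured TCP pose, the force and the opening at its end, in the units of the state.
- robot.get_state(): the state, without advancing time (a new reading comes with each control period).
- robot.read_camera(name): name is "scene" or "top" or "wrist"; returns a dict with "color" (384x512x3 uint8, blue, green, red), "z_map" (384x512 float32, m along the optical axis (not along the pixel's ray), 0 where there is no reading), "camera_matrix" (3x3 intrinsics, pixels), "T" (4x4, takes a point from camera to world coordinates). Camera axes: x right, y up, looking along -z (the intrinsics and any distortion apply to the point x, -y, -z); pixel columns grow to the right and rows downward; lengths in m; the calibration is good to about 2 mm. The wrist camera is an equidistant fisheye: a pixel r from the principal point sees the ray r / f radians off the axis. A picture is of the moment at which its call begins.
- robot.finish_job(): hands the job in, once; it reports no verdict.
The state is a dict: "t": time; "q": joint angles; "joint_velocities": joint speeds; "effort": joint torques, N m; "tool_pos": TCP position; "tool_rot": TCP orientation; "contact_force": force on the tool from outside, world axes, zero at the start; "ft_torque": the same for the moment, N m; "finger_gap": finger opening in m.
Only numpy, scipy, OpenCV 4.12 (cv2) and the standard library are available. Lean on these libraries where they do the work, as an engineer would, in place of code of your own. Each camera call takes 0.05 s, during which the arm holds its last target. There are 200 camera calls.

### The job

Close the open battery box: tuck the plain edge of the loose cover plate under the box's overhanging lip, lower the plate flat into its recess, then hook the draw latch's wire bail behind the keeper on the cover and press the latch lever down past centre so that it stays shut under tension. Leave the two glass lamps standing where they are.

Things in the scene. Friction and masses are not known exactly. Their poses are not given: they have to be found in the camera images.
- case: Grey steel battery box fixed to the bench, 263 mm (x) x 198 mm (y), black battery inside. Origin: at bench height under the centre of the recess for the cover. x points to the latch side (roughly away from the robot), z up. Beyond the recess: 5.5 mm wall to x 67 mm, then a lower deck at z 84 mm, x 67 to 178 mm, with the latch at y 0 and switch, fuse and posts (up to z 104) at y +-75 mm.
- recess (a point): Centre of the ledge plane in the open top of the box (case x 0, y 0, z 105 mm), axes as the case: the origin of the closed cover lies here. Recess: x -61.5 to +61.5, y -83 to +83 mm, 5 mm deep below the rim at z 110 mm; the closed cover is flush with the rim.
- lip_edge (a point): Middle of the free lower edge of the lip, on the box's side nearest the robot (case x -48, z 113 mm). The full-width lip, 5 mm thick, overhangs the recess from x -61.5 to -48, leaving 8 mm height above the ledge. The remaining opening is shorter than the cover, so it goes in tilted, lip edge first and low; fully in, the tilt can be at most about 12 degrees.
- cover: Loose grey steel cover plate, 120 mm (x) x 160 mm (y) x 5 mm, about 0.55 kg, starts flat on the bench. Origin: centre of its underside, z up. Plain -x edge goes under the lip, keeper at the +x end; closed, its axes match the case's. Black D-handle on top: flat-sided bar along y, 14 mm thick (x -13 to +1), 92 mm long, z 30 to 52 mm, posts below at y +-40.
- keeper_seat (a point): Seat of the bail's crossbar (its centre line) in the cover's steel keeper: cover x +40, y 0, z +22 mm. Keeper, 26 mm wide, in cover coordinates: foot x 22 to 43 with top at z 19 mm; hook wall x 43 to 50, up to z 31 mm; a curl at its top overhangs to x 39, z 28 to 31 mm, so the bar goes down behind it, then draws towards +x.
- lever_pivot (a point): Hinge axis of the latch lever, fixed on the case at x +97.7, y 0, z +100.8 mm; the axis is parallel to the case's y.
- bail_bar (a point): Centre of the bail's crossbar, the far end of the latch's wire loop. 6 mm wire: two parallel arms at y -21 and +21 mm (48 mm over the outsides, 36 inside), 76 mm from crossbar to the bail's hinge pin, which sits on the lever 18 mm from the lever pivot. Left alone, the lever stays where it is put and the bail stays when upright within 40 degrees, but laid near level it drops under its weight.
- lever_tip (a point): End of the latch lever, a steel channel 26 mm wide; 70 mm from the lever pivot, on the face that is uppermost when closed (about 3 mm off the hinge centre line). The last 12 mm curl up by 20 degrees.
- latch_lever (a joint): Lever angle, rad: 0 = closed, flat, pointing to the case's +x; 1.57 = upright; more leans over the cover (limit 2.5). The bail pin lies 35 degrees below the lever's own direction. With the bail hooked, tension starts below about 0.95 rad; dead centre 0.17 rad, below it tension holds the lever shut. Pressing takes up to about 5 N near the tip.
- latch_bail (a joint): Angle of the bail on the lever, rad. The arms rise by (0.475 + latch_bail - latch_lever) rad from the horizontal pointing to the case's -x (over the cover); above 1.57 they lean away from the cover.
- latch_spring (a joint): Stretch of the sprung bail, m: 0 when slack; about 0.004 (some 35 N) when hooked and latched.
- lamp_a: Lamp: clear bulb in a white round holder, 80 mm wide, 132 mm tall, loose on the bench; origin under its centre.
- lamp_b: A second lamp, the same.
Things that resemble listed ones, but are neither listed nor needed, are in the scene too. What is shaped like the cover but red is not meant.

How it is judged:
By the outcome, as a careful person would: the job done as asked, in the order asked, and still so for the second after the job is handed in, with the robot touching nothing.
It also fails if it takes over 69 s, if anything falls off the work surface, if the arm or the gripper's body presses on something with over 40 N, if the wrist force passes 120 N, or if a joint passes its speed limit or range.

## Working session

There is one attempt and no reset: what is moved stays moved. The work goes in short steps, Python scripts to look and compute and a tool call to move; the robot and the scene stay as the last step left them, time stands still between calls to the robot, and variables do not carry over. Pictures are saved under pics/ and viewed, about 8 in all and at most 12, crops included, and the job is handed in when it is done.

Besides the shell and the picture viewer there is one more tool, called after "Call:" as name(argument=value, ...), one argument or row to a line, values as JSON. drive_tool: Moves the arm, as the interface text tells. Its arguments: {"type":"object","properties":{"commands":{"type":"array","items":{"type":"array","items":{"type":"number"}}},"grip_force":{"type":"number"}},"required":["commands"]}

```bash
mkdir -p pics; ls; cat > h.py <<'E'
import numpy as np, cv2, json
from plant import robot
def cam(n):
    c=robot.read_camera(n); np.savez('last_%s.npz'%n,**{k:np.asarray(v) for k,v in c.items()}); return c
def load(n): return dict(np.load('last_%s.npz'%n))
def pts(c):
    K=c['camera_matrix'];z=c['z_map'];h,w=z.shape
    u,v=np.meshgrid(np.arange(w),np.arange(h))
    P=np.stack([(u-K[0,2])/K[0,0]*z,-(v-K[1,2])/K[1,1]*z,-z,np.ones_like(z)],-1)
    W=P@np.asarray(c['T']).T
    W=W[...,:3]; W[z<=0]=np.nan
    return W
E
python3 - <<'E'
from h import *
for n in ['scene','top']:
    c=cam(n); cv2.imwrite('pics/%s0.png'%n,c['color']); print(n,c.keys(),c['camera_matrix'],np.round(c['T'],3))
a=np.vstack([load('scene')['color'],load('top')['color']]); 
cv2.imwrite('pics/both0.png',np.hstack([cv2.resize(load(n)['color'],(400,300)) for n in ['scene','top']]))
print(robot.get_state())
E
```

```text
pics
scene dict_keys(['color', 'z_map', 'camera_matrix', 'T']) [[362.98661754   0.         253.3413942 ]
 [  0.         362.98661754 199.57094936]
 [  0.           0.           1.        ]] [[ 0.855 -0.45   0.26   0.947]
 [ 0.519  0.747 -0.415 -0.791]
 [-0.008  0.489  0.872  1.253]
 [ 0.     0.     0.     1.   ]]
top dict_keys(['color', 'z_map', 'camera_matrix', 'T']) [[421.99503632   0.         257.730189  ]
 [  0.         421.99503632 198.09217151]
 [  0.           0.           1.        ]] [[-0.026  0.991 -0.13   0.449]
 [-1.    -0.023  0.018 -0.236]
 [ 0.015  0.13   0.991  1.274]
 [ 0.     0.     0.     1.   ]]
{'t': 0.1, 'q': array([ 6.05509788e+01,  1.40823801e+01,  8.93354208e+01, -2.14130121e-02,
        7.67327905e+01, -9.97716969e+00]), 'joint_velocities': array([ 0.04860044, -0.00039393, -0.1508139 ,  0.04291972,  0.00235252,
        0.06246888]), 'effort': array([ 2.89043393e-01, -4.20167255e+01, -3.22997546e+01,  2.59002568e-01,
       -2.46989066e-01,  3.28826148e-02]), 'tool_pos': array([0.21635866, 0.61202578, 0.20426659]), 'tool_rot': array([[-9.75445512e-04,  3.33261107e-01,  9.42834070e-01],
       [-2.46754205e-03,  9.42830846e-01, -3.33262520e-01],
       [-9.99996480e-01, -2.65156214e-03, -9.73443227e-05]]), 'contact_force': array([ 0.11803372, -0.40069708, -0.65906735]), 'ft_torque': array([-0.0357538 , -0.00749685,  0.00423757]), 'finger_gap': 0.09409173743510978}
```

View pics/top0.png

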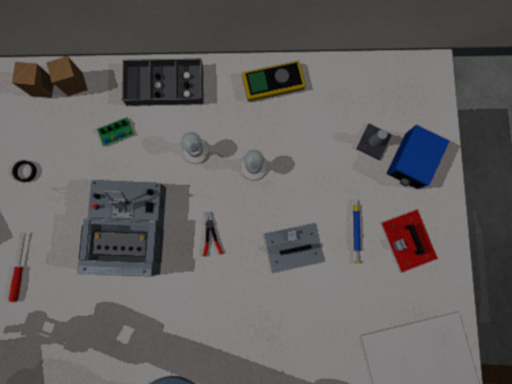

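View pics/scene0.png

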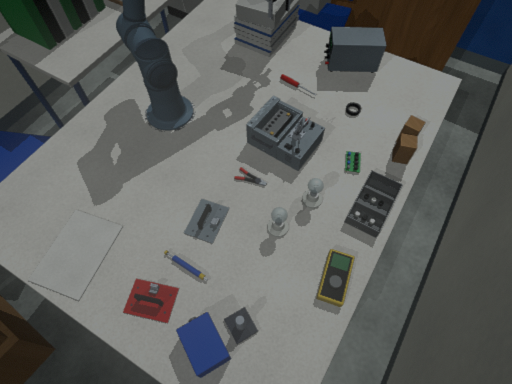

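The top view shows the open box at (122,228), the grey cover at (294,247), and the lamps at (194,147) and (254,162). The cover-like candidates are the grey plate at (294,247) and the red one at (410,240). Grey fits the description, and I'll confirm it in an enlarged crop while measuring.

```bash
python3 - <<'E'
from h import *
c=load('top');W=pts(c)
u0=[(70,170,175,285),(255,335,215,280)]
a=c['color'][170:285,65:180]; b=c['color'][215:280,255:335]
A=cv2.resize(a,None,fx=4,fy=4,interpolation=cv2.INTER_CUBIC);B=cv2.resize(b,None,fx=4,fy=4,interpolation=cv2.INTER_CUBIC)
B=cv2.copyMakeBorder(B,0,A.shape[0]-B.shape[0],0,0,cv2.BORDER_CONSTANT)
cv2.imwrite('pics/crop1.png',cv2.convertScaleAbs(np.hstack([A,B]),alpha=1.6))
Z=W[...,2]
def sub(x0,x1,y0,y1,lo,hi):
    m=np.zeros(Z.shape,bool); m[y0:y1,x0:x1]=True
    return m&(Z>lo)&(Z<hi)
print('bench z',np.nanmedian(Z[290:310,250:300]),np.nanmedian(Z[210:230,170:200]))
for nm,s in dict(case_rim=sub(65,180,170,285,.1,.125),lip=sub(65,180,245,285,.111,.125),caseall=sub(65,180,170,285,.03,.125),cover=sub(255,335,215,280,.0025,.1),handle=sub(255,335,215,280,.03,.1),keep=sub(255,335,215,280,.014,.1),lampa=sub(170,220,120,175,.06,.14),lampb=sub(230,280,140,190,.06,.14)).items():
    P=W[s]; r=cv2.minAreaRect(P[:,:2].astype(np.float32)*1000)
    print(nm,s.sum(),np.round(r[0],1),np.round(r[1],1),round(r[2],1),'z',np.round(np.percentile(P[:,2],[5,50,95]),4),P[:,:2].mean(0).round(4))
m=sub(65,180,170,285,.12,.3);print(np.round(W[m][::3],3).tolist())
ys=range(170,285,3)
print('column u=122 profile',[(v,)+tuple(np.round(W[v,122],3)) for v in ys])
E
```

```text
bench z 0.0005086125338360503 0.0007606871429279849
case_rim 2230 [518.9 126.7] [200.7 237.7] 86.0 z [0.1033 0.1137 0.1215] [0.4707 0.1308]
lip 1139 [440.  132.3] [202.8  83.1] 88.4 z [0.1121 0.1186 0.1222] [0.4226 0.1325]
caseall 6590 [531.6 125.4] [232.3 263.2] 86.0 z [0.0715 0.0931 0.1199] [0.5265 0.1196]
cover 2484 [ 465.8 -367.2] [238.4 190.7] 88.6 z [0.0027 0.0053 0.0501] [ 0.4643 -0.3624]
handle 176 [ 480.7 -359. ] [62.3 90.5] 10.5 z [0.032  0.0517 0.0553] [ 0.4628 -0.3626]
keep 240 [ 480.7 -359. ] [62.3 90.5] 10.5 z [0.0172 0.0502 0.0549] [ 0.4709 -0.3605]
lampa 339 [763.5 -72.9] [54.5 56.3] 47.5 z [0.1074 0.1242 0.1326] [ 0.7605 -0.0747]
lampb 339 [ 709.4 -247.6] [56.  55.8] 42.2 z [0.1107 0.1244 0.1322] [ 0.7068 -0.2479]
[[0.621, 0.14, 0.19], [0.621, 0.132, 0.19], [0.621, 0.125, 0.188], [0.618, 0.139, 0.193], [0.619, 0.133, 0.189], [0.618, 0.122, 0.19], [0.619, 0.115, 0.186], [0.618, 0.108, 0.186], [0.618, 0.1, 0.188], [0.616, 0.138, 0.188], [0.616, 0.13, 0.19], [0.616, 0.122, 0.189], [0.615, 0.114, 0.191], [0.615, 0.106, 0.191], [0.615, 0.098, 0.194], [0.615, 0.139, 0.177]
[... 5250 characters left out ...]
), (254, np.float64(0.457), np.float64(0.12), np.float64(0.096)), (257, np.float64(0.448), np.float64(0.144), np.float64(0.014)), (260, np.float64(0.44), np.float64(0.145), np.float64(0.01)), (263, np.float64(0.432), np.float64(0.113), np.float64(0.117)), (266, np.float64(0.425), np.float64(0.111), np.float64(0.122)), (269, np.float64(0.417), np.float64(0.112), np.float64(0.12)), (272, np.float64(0.409), np.float64(0.112), np.float64(0.119)), (275, np.float64(0.401), np.float64(0.112), np.float64(0.119)), (278, np.float64(0.387), np.float64(0.146), np.float64(0.004)), (281, np.float64(0.378), np.float64(0.146), np.float64(0.004)), (284, np.float64(0.369), np.float64(0.147), np.float64(0.0))]
```

View pics/crop1.png

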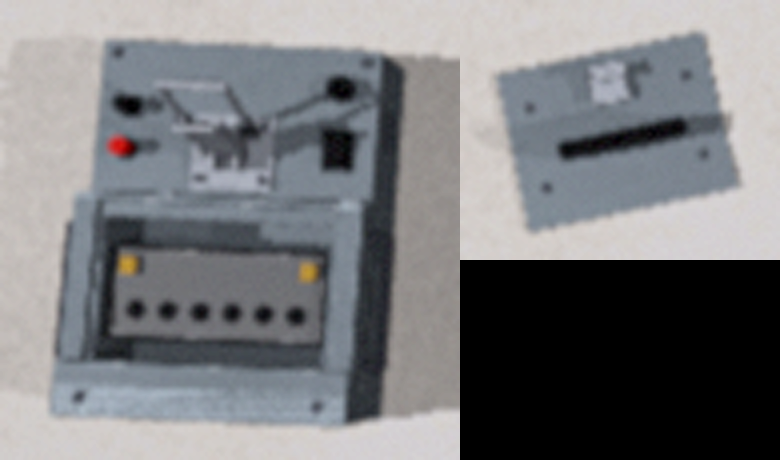

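The enlarged crop confirms the grey plate (crop ~(620,130), full image (294,247)) as the cover: black D-handle and a steel keeper at its far (+x) edge. The other candidate is red, so it isn't meant. The latch lever and bail both stand about upright on the deck.

```bash
cat >> h.py <<'E'
from scipy.spatial.transform import Rotation as Rn
def Rdown(yaw,tilt=0.):
    """tool x down, tool y along heading yaw(deg); tilt(deg): raises heading side"""
    c,s=np.cos(np.radians(yaw)),np.sin(np.radians(yaw))
    R=np.array([[0,c,s],[0,s,-c],[-1,0,0]],float)
    ax=np.array([s,-c,0.])  # rotation about -heading-left raises heading
    return Rn.from_rotvec(ax*np.radians(tilt)).as_matrix()@R
def to(p,R=None,st=None):
    st=st or robot.get_state(); R0=np.array(st['tool_rot']); 
    R=R0 if R is None else R
    d=R0.T@(np.array(p)-np.array(st['tool_pos']))*1000
    w=Rn.from_matrix(R0.T@R).as_rotvec()
    print('shift',np.round(d,1),'turn',np.round(w,4),'deg',np.round(np.degrees(np.linalg.norm(w)),1))
    return d,w
def ray(c,uv,z):
    K=c['camera_matrix'];T=np.asarray(c['T']);uv=np.atleast_2d(np.asarray(uv,float))
    d=np.c_[(uv[:,0]-K[0,2])/K[0,0],-(uv[:,1]-K[1,2])/K[1,1],-np.ones(len(uv))]@T[:3,:3].T
    o=T[:3,3]; return o+d*((z-o[2])/d[:,2])[:,None]
def fray(c,uv,z=None):
    K=c['camera_matrix'];T=np.asarray(c['T']);uv=np.atleast_2d(np.asarray(uv,float))
    a=(uv-K[:2,2])/[K[0,0],K[1,1]]; r=np.linalg.norm(a,axis=1)+1e-12
    d=np.c_[np.sin(r)*a[:,0]/r,-np.sin(r)*a[:,1]/r,-np.cos(r)]@T[:3,:3].T
    o=T[:3,3]; return o+d*((z-o[2])/d[:,2])[:,None] if z is not None else (o,d)
E
python3 - <<'E'
from h import *
c=load('top');im=c['color'].astype(int);W=pts(c)
m=((im[...,0]-im[...,2])>4).astype(np.uint8); 
sel=np.zeros_like(m); sel[215:280,255:335]=m[215:280,255:335]
sel=cv2.morphologyEx(sel,cv2.MORPH_OPEN,np.ones((3,3)))
n,l,s,_=cv2.connectedComponentsWithStats(sel);k=1+s[1:,4].argmax();print(s[k])
cn=max(cv2.findContours((l==k).astype(np.uint8),0,2)[0],key=cv2.contourArea)
P=ray(c,cn[:,0],.005)[:,:2]*1000
r=cv2.minAreaRect(P.astype(np.float32));print('cover',r)
sel=np.zeros(m.shape,bool);sel[215:280,255:335]=True
h=sel&(im.sum(2)<105)
P=ray(c,np.argwhere(h)[:,::-1],.05)[:,:2]*1000;print('handle',h.sum(),cv2.minAreaRect(P.astype(np.float32)))
# case: edges via plane depth masks, line fits
Z=W[...,2]
m=np.zeros(Z.shape,bool);m[160:290,60:185]=True
Zs=cv2.medianBlur(np.nan_to_num(Z).astype(np.float32),5)
body=(m&(Zs>.06)).astype(np.uint8)
cn=max(cv2.findContours(body,0,2)[0],key=cv2.contourArea);print('bodyrect px',cv2.minAreaRect(cn))
# lip top z .118: front edge and lip edge per column
fe=[];le=[]
for u in range(85,155,2):
    v=[v for v in range(255,282) if Zs[v,u]>.108]
    if v: le.append(ray(c,[(u,min(v)-.5)],.118)[0,:2]); fe.append(ray(c,[(u,max(v)+.5)],.118)[0,:2])
for nm,e in (('lipedge',le),('front',fe)):
    e=np.array(e)*1000; vx,vy,x,y=cv2.fitLine(e.astype(np.float32),cv2.DIST_HUBER,0,.01,.01).ravel(); print(nm,'yaw',np.degrees(np.arctan2(-vx/vy,1)),'x at y=125',x+(125-y)*vx/vy)
# far deck edge at z .084
de=[]
for u in range(95,160,2):
    v=[v for v in range(170,200) if Zs[v,u]>.04]
    de.append(ray(c,[(u,min(v)-.5)],.084)[0,:2])
e=np.array(de)*1000; vx,vy,x,y=cv2.fitLine(e.astype(np.float32),cv2.DIST_HUBER,0,.01,.01).ravel(); print('deck far yaw',np.degrees(np.arctan2(-vx/vy,1)),'x at y=125',x+(125-y)*vx/vy)
# y: lip ends
for v in (266,269,272):
    us=[u for u in range(60,185) if Zs[v,u]>.108]; print('lip ends',ray(c,[(min(us)-.5,v),(max(us)+.5,v)],.118)[:,:2].round(4).tolist())
for v in (185,188,191):
    us=[u for u in range(60,185) if Zs[v,u]>.07]; print('deck ends',ray(c,[(min(us)-.5,v),(max(us)+.5,v)],.084)[:,:2].round(4).tolist())
to([.465,-.363,.20],Rdown(10.7))
E
```

```text
[ 265  224   59   48 1974]
cover ((464.0296936035156, -363.6703796386719), (117.94451904296875, 158.0221405029297), 10.236233711242676)
handle 127 ((457.63671875, -364.12200927734375), (11.580458641052246, 91.95974731445312), 10.521581649780273)
bodyrect px ((121.02989196777344, 228.34226989746094), (84.367431640625, 94.76578521728516), 2.6025619506835938)
lipedge yaw -3.5863657 x at y=125 437.0431
front yaw -3.633207 x at y=125 399.73874
deck far yaw -4.2423368 x at y=125 663.17883
lip ends [[0.4276, 0.2314], [0.4224, 0.0332]]
lip ends [[0.4197, 0.2338], [0.4144, 0.0332]]
lip ends [[0.4116, 0.2309], [0.4065, 0.0331]]
deck ends [[0.6534, 0.2181], [0.6488, 0.0173]]
deck ends [[0.6448, 0.2178], [0.6401, 0.0172]]
deck ends [[0.6362, 0.2176], [0.6315, 0.0172]]
shift [   6.4 -836.4  559.4] turn [1.0443 0.0013 0.0025] deg 59.8
```

Cover origin is about (464,-364) mm, yaw 10.3°. The recess is about (485,128) mm, yaw -3.8°. The height at which the case edges appear is consistent with its listed dimensions. Moving now.

Call:
drive_tool(
  commands=[
    [-6, -26, 28, 0, 0, 0, -0.3],
    [-12, -52, 56, 0, 0, 0, -0.3],
    [-18, -78, 84, 0, 0, 0, -0.3],
    [-24, -104, 112, 0, 0, 0, -0.3],
    [-30, -130, 140, 0, 0, 0, -0.3],
  ],
)

```text
t: 0.52
tool_pos: [0.3052, 0.4412, 0.2344]
tool_rot: [[-0.001, 0.333, 0.943], [-0.003, 0.943, -0.333], [-1.0, -0.003, -0.0]]
contact_force: [0.4, 0.5, 0.4]
finger_gap: 0.0638
```

Call:
drive_tool(
  commands=[
    [-6, -26, 28, 0, 0, 0, -0.3],
    [-12, -52, 56, 0, 0, 0, -0.3],
    [-18, -78, 84, 0, 0, 0, -0.3],
    [-20, -104, 112, 0, 0, 0, -0.3],
    [-20, -130, 140, 0, 0, 0, -0.3],
  ],
)

```text
t: 0.93
tool_pos: [0.3947, 0.2706, 0.2553]
tool_rot: [[-0.0, 0.332, 0.943], [-0.002, 0.943, -0.332], [-1.0, -0.002, 0.001]]
contact_force: [0.4, 1.0, -0.3]
finger_gap: 0.0336
```

Call:
drive_tool(
  commands=[
    [0, -37, 0, 0, 0, 0, -0.3],
    [0, -74, 0, 0, 0, 0, -0.3],
    [0, -111, 0, 0, 0, 0, -0.3],
    [0, -148, 0, 0, 0, 0, -0.3],
    [0, -185, 0, 0, 0, 0, -0.3],
  ],
)

```text
t: 1.35
tool_pos: [0.3321, 0.095, 0.2552]
tool_rot: [[-0.0, 0.331, 0.944], [-0.002, 0.944, -0.331], [-1.0, -0.002, 0.0]]
contact_force: [0.6, -0.1, -0.4]
finger_gap: 0.0331
```

```bash
python3 - <<'E'
from h import *
to([.458,-.3645,.12],Rdown(10.4))
E
```

```text
shift [ 136.1 -391.6  270.9] turn [1.0516 0.0015 0.0016] deg 60.3
```

Call:
drive_tool(
  commands=[
    [0, -34, 24, 0, 0, 0, -0.3],
    [0, -68, 48, 0, 0, 0, -0.3],
    [0, -102, 72, 0, 0, 0, -0.3],
    [0, -136, 96, 0, 0, 0, -0.3],
    [0, -170, 120, 0, 0, 0, -0.3],
  ],
)

```text
t: 1.77
tool_pos: [0.3888, -0.1068, 0.2556]
tool_rot: [[0.001, 0.332, 0.943], [-0.002, 0.943, -0.332], [-1.0, -0.002, 0.002]]
contact_force: [0.5, 1.4, 1.2]
finger_gap: 0.0329
```

Call:
drive_tool(
  commands=[
    [0, -34, 24, 0, 0, 0, -0.3],
    [0, -68, 48, 0, 0, 0, -0.3],
    [0, -102, 72, 0, 0, 0, -0.3],
    [0, -136, 96, 0, 0, 0, -0.3],
    [0, -170, 120, 0, 0, 0, -0.3],
  ],
)

```text
t: 2.18
tool_pos: [0.4451, -0.3073, 0.2555]
tool_rot: [[0.001, 0.333, 0.943], [-0.002, 0.943, -0.333], [-1.0, -0.001, 0.001]]
contact_force: [0.5, 1.2, 0.4]
finger_gap: 0.033
```

Call:
drive_tool(
  commands=[
    [20, -10, 6, 0.105, 0, 0, -0.36],
    [40, -20, 12, 0.21, 0, 0, -0.36],
    [60, -30, 18, 0.315, 0, 0, -0.36],
    [80, -40, 24, 0.42, 0, 0, -0.36],
    [100, -51, 31, 0.525, 0, 0, -0.36],
  ],
)

```text
t: 2.6
tool_pos: [0.4572, -0.3662, 0.1541]
tool_rot: [[0.0, 0.764, 0.645], [-0.001, 0.645, -0.764], [-1.0, -0.0, 0.001]]
contact_force: [-0.3, 0.9, 1.2]
finger_gap: 0.03
```

Call:
drive_tool(
  commands=[
    [7, 0, 0, 0.105, 0, 0, -0.36],
    [14, 0, 0, 0.21, 0, 0, -0.36],
    [21, 0, 0, 0.315, 0, 0, -0.36],
    [28, 0, 0, 0.42, 0, 0, -0.36],
    [36, 0, 0, 0.525, 0, 0, -0.36],
  ],
)

```text
t: 3.02
tool_pos: [0.4572, -0.3661, 0.1174]
tool_rot: [[0.0, 0.985, 0.17], [-0.001, 0.17, -0.985], [-1.0, 0.0, 0.001]]
contact_force: [-0.3, 1.2, 0.0]
finger_gap: 0.0301
```

```bash
python3 - <<'E'
from h import *
to([.458,-.3645,.022],Rdown(10.4))
c=cam('wrist'); cv2.imwrite('pics/w1.png',c['color'])
E
```

```text
shift [95.4  1.1 -1.5] turn [-0.0108  0.0006 -0.0001] deg 0.6
```

View pics/w1.png

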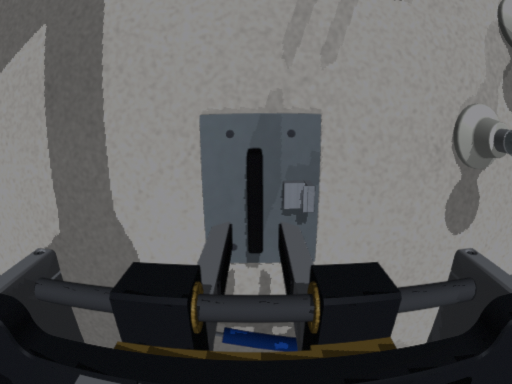

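The wrist view shows the fingers (tips ~(231,228) and (280,228)) straddling the handle bar (255,150–252), with the keeper at (298,195). I'll check the handle centre numerically, then descend.

```bash
python3 - <<'E'
from h import *
c=load('wrist'); im=c['color'].astype(int)
h=np.zeros(im.shape[:2],np.uint8); h[140:224,240:272]=im[140:224,240:272].sum(2)<90
h[224:258,244:268]=im[224:258,244:268].sum(2)<90
uv=np.argwhere(h)[:,::-1]
print(h.sum(),cv2.boundingRect(uv.astype(np.int32)))
r=cv2.minAreaRect((fray(c,uv,.052)[:,:2]*1000).astype(np.float32));print(r)
m=((im[...,0]-im[...,2])>4).astype(np.uint8); m[245:]=0
r2=cv2.minAreaRect(fray(c,[(200,114),(321,114),(317,262),(204,258)],.005)[:,:2].astype(np.float32)*1000);print(r2)
print(fray(c,[(200,114),(321,114)],.005).round(4))
to([.458,-.3645,.022],Rdown(10.4))
E
```

```text
1578 (247, 149, 16, 104)
((456.2504577636719, -364.116943359375), (13.090971946716309, 93.03620910644531), 10.266767501831055)
((463.4898986816406, -366.27313232421875), (125.7419204711914, 160.20553588867188), 10.040586471557617)
[[ 0.3907 -0.2978  0.005 ]
 [ 0.5075 -0.2771  0.005 ]]
shift [93.5  1.9 -0.2] turn [-0.014  -0.002   0.0014] deg 0.8
```

Call:
drive_tool(
  commands=[
    [25, 0, -1, 0, 0, 0, -0.36],
    [50, 0, -1, 0, 0, 0, -0.36],
    [75, 0, -1, 0, 0, 0, -0.36],
    [90, 0, -1, 0, 0, 0, -0.36],
    [93, 0, -1, 0, 0, 0, -0.36],
  ],
)

```text
t: 3.48
tool_pos: [0.4542, -0.3619, 0.0191]
tool_rot: [[-0.006, 0.986, 0.168], [0.007, 0.168, -0.986], [-1.0, -0.005, -0.008]]
contact_force: [-0.2, 1.3, -0.8]
finger_gap: 0.0301
```

Call:
drive_tool(
  commands=[
    [0, 0, 0, 0, 0, 0, -1],
    [0, 0, 0, 0, 0, 0, -1],
    [0, 0, 0, 0, 0, 0, -1],
    [0, 0, 0, 0, 0, 0, -1],
    [0, 0, 0, 0, 0, 0, -1],
  ],
  grip_force=45,
)

```text
t: 3.9
tool_pos: [0.4549, -0.3624, 0.0202]
tool_rot: [[-0.004, 0.986, 0.168], [0.005, 0.169, -0.986], [-1.0, -0.003, -0.006]]
contact_force: [0.4, 1.4, 0.9]
finger_gap: 0.0137
```

Call:
drive_tool(
  commands=[
    [0, 0, 0, 0, 0, 0, -1],
    [-5, 0, 0, 0, 0, 0, -1],
    [-15, 0, 0, 0, 0, 0, -1],
    [-30, 0, 0, 0, 0, 0, -1],
    [-45, 0, 0, 0, 0, 0, -1],
  ],
)

```text
t: 4.32
tool_pos: [0.4545, -0.3621, 0.0656]
tool_rot: [[-0.005, 0.986, 0.169], [0.006, 0.169, -0.986], [-1.0, -0.004, -0.007]]
contact_force: [-0.0, 0.8, -5.5]
finger_gap: 0.0135
```

Grasped (gap 13.5 mm, about 5.5 N lifted). Carrying it to a hover over the recess.

Call:
drive_tool(
  commands=[
    [-20, 7, -28, 0, 0, 0, -1],
    [-40, 14, -60, 0, 0, 0, -1],
    [-60, 21, -92, 0, 0, 0, -1],
    [-75, 28, -124, 0, 0, 0, -1],
    [-85, 35, -156, 0, 0, 0, -1],
  ],
)

```text
t: 4.73
tool_pos: [0.4635, -0.202, 0.1541]
tool_rot: [[-0.003, 0.986, 0.168], [0.005, 0.168, -0.986], [-1.0, -0.002, -0.005]]
contact_force: [0.5, 0.3, -4.0]
finger_gap: 0.0137
```

Call:
drive_tool(
  commands=[
    [-16, 7, -32, 0, 0, 0, -1],
    [-32, 14, -64, 0, 0, 0, -1],
    [-48, 21, -96, 0, 0, 0, -1],
    [-64, 28, -128, 0, 0, 0, -1],
    [-80, 35, -160, 0, 0, 0, -1],
  ],
)

```text
t: 5.15
tool_pos: [0.4706, -0.0371, 0.2362]
tool_rot: [[-0.003, 0.986, 0.168], [0.004, 0.168, -0.986], [-1.0, -0.002, -0.005]]
contact_force: [0.1, 1.5, -4.9]
finger_gap: 0.0139
```

Call:
drive_tool(
  commands=[
    [0, 7, -32, -0.05, 0, 0, -1],
    [0, 14, -64, -0.1, 0, 0, -1],
    [0, 21, -96, -0.15, 0, 0, -1],
    [0, 28, -128, -0.2, 0, 0, -1],
    [0, 35, -156, -0.235, 0, 0, -1],
  ],
)

```text
t: 5.57
tool_pos: [0.4779, 0.1245, 0.2373]
tool_rot: [[-0.003, 0.918, 0.396], [0.005, 0.396, -0.918], [-1.0, -0.001, -0.005]]
contact_force: [-0.2, 0.8, -5.1]
finger_gap: 0.0137
```

```bash
python3 - <<'E'
from h import *
to([.479,.1285,.22],Rdown(-3.8,0))
to([.479,.1285,.22],Rdown(-3.8,11))
print(Rdown(-3.8,11).round(3))
c=cam('wrist'); cv2.imwrite('pics/w2.png',c['color'])
E
```

```text
shift [17.4  2.6 -3.1] turn [ 0.4733 -0.005   0.002 ] deg 27.1
shift [17.4  2.6 -3.1] turn [ 0.4713 -0.0504  0.1904] deg 29.3
[[ 0.19   0.979 -0.066]
 [-0.013 -0.065 -0.998]
 [-0.982  0.191 -0.   ]]
```

View pics/w2.png

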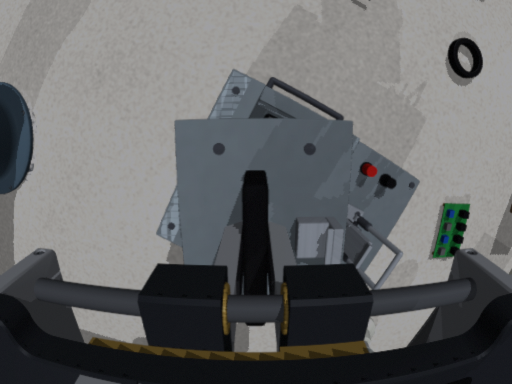

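The wrist view shows the plate held level, its far corners at (176,121) and (352,121), over the box. I turned the yaw the wrong way and will correct it, adding tilt afterwards.

Call:
drive_tool(
  commands=[
    [0, 0, 0, 0.095, 0, 0, -1],
    [0, 0, 0, 0.19, 0, 0, -1],
    [0, 0, 0, 0.285, 0, 0, -1],
    [0, 0, 0, 0.38, 0, 0, -1],
    [0, 0, 0, 0.473, 0, 0, -1],
  ],
)

```text
t: 6.03
tool_pos: [0.4774, 0.1286, 0.2377]
tool_rot: [[-0.003, 0.998, -0.066], [0.009, -0.066, -0.998], [-1.0, -0.004, -0.009]]
contact_force: [-0.9, 0.9, -4.4]
finger_gap: 0.0139
```

```bash
python3 - <<'E'
from h import *
# cover in tool frame from last wrist image (view w2), state then: cover top plane z
c=load('wrist'); top=.2373-.0202+.005
P=fray(c,[(176,121),(352,121)],top); p=np.array([.4779,.1245,.2373]); 
R=np.array([[-0.003,0.918,0.396],[0.005,0.396,-0.918],[-1.0,-0.001,-0.005]])
print('cover -z corners in tool mm',((P-p)@R*1000).round(1),'expect y -54,+66, z -80')
c=cam('wrist'); cv2.imwrite('pics/w3.png',c['color'])
s=robot.get_state();print(s['tool_pos'].round(4),s['tool_rot'].round(3).tolist())
d=cam('top'); cv2.imwrite('pics/t2.png',d['color'])
E
```

```text
cover -z corners in tool mm [[ 15.7 -52.4 -73.6]
 [ 15.6  64.9 -74.3]] expect y -54,+66, z -80
[0.4774 0.1285 0.2376] [[-0.003, 0.998, -0.069], [0.009, -0.069, -0.998], [-1.0, -0.004, -0.009]]
```

View pics/w3.png

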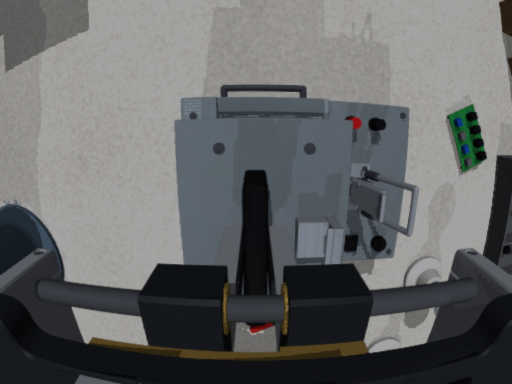

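The plate sits over the recess with yaw matched. Case corners visible: lip/left rear (181,99), deck (409,107) and (396,258). I'll compute the offset of the plate relative to the case from this one view.

```bash
python3 - <<'E'
from h import *
c=load('wrist'); p=np.array([.4774,.1285,.2376]);R=Rdown(-3.9)
Tc=c['T'];print('cam in tool',(R.T@(Tc[:3,3]-p)*1000).round(1),'axis',(R.T@-Tc[:3,2]).round(3))
for dz in (0,-.002,-.004):
    top=p[2]-.0202+.005+dz
    P=fray(c,[(176,121),(352,121),(183,264)],top);print(dz,((P-p)@R*1000).round(1).tolist())
P=fray(c,[(246,172),(267,172)],p[2]-.0202+.052);print('handle end',((P-p)@R*1000).round(1).tolist(),'exp y+-7 z-46')
cx=np.array([np.cos(np.radians(-3.8)),np.sin(np.radians(-3.8))]);cy=np.array([-cx[1],cx[0]])
o=np.array([.485,.128])
for uv,z,e in (((181,99),.118,(-85,99)),((409,107),.084,(178,99)),((396,258),.084,(178,-99))):
    q=fray(c,[uv],z)[0,:2]-o; print(uv,(np.array([q@cx,q@cy])*1000).round(1),e)
# masks: exact edges in picture
g=c['color'].astype(int); print(g[100:130,265].tolist()[::1])
d=load('wrist');z=d['z_map'];print('depth cover',z[150:155,200:205].mean(), z[170,300],'handle',z[185,256])
E
```

```text
cam in tool [-179.4    0.2  -74.2] axis [ 0.968 -0.002  0.252]
0 [[15.2, -52.8, -73.7], [15.2, 64.7, -74.6], [15.2, -54.2, 30.7]]
-0.002 [[17.2, -53.3, -73.7], [17.2, 65.3, -74.6], [17.2, -54.7, 31.8]]
-0.004 [[19.2, -53.9, -73.7], [19.2, 66.0, -74.6], [19.2, -55.3, 32.8]]
handle end [[-31.8, -4.7, -47.4], [-31.8, 5.9, -47.5]] exp y+-7 z-46
(181, 99) [-83.  96.] (-85, 99)
(409, 107) [178.   97.1] (178, 99)
(396, 258) [ 183.  -101.2] (178, -99)
[[96, 89, 81], [96, 89, 81], [94, 88, 80], [94, 88, 80], [95, 89, 80], [95, 88, 80], [95, 87, 80], [95, 89, 80], [94, 88, 79], [95, 88, 80], [93, 85, 78], [76, 70, 64], [63, 59, 53], [63, 57, 53], [62, 57, 52], [63, 57, 53], [64, 58, 53], [77, 71, 64], [99, 92, 83], [98, 90, 82], [96, 89, 81], [95, 88, 81], [95, 88, 81], [96, 88, 81], [96, 87, 81], [97, 89, 81], [97, 88, 81], [97, 88, 81], [97, 89, 81], [97, 89, 81]]
depth cover 0.1940546 0.19659814 handle 0.1521799
```

```bash
cat >> h.py <<'E'
O=np.array([.485,.129]); YAW=-3.8
def case(x,z,y=0.,th=0.,st=None):
    a=np.radians(YAW); p=O+np.array([np.cos(a),np.sin(a)])*x/1000+np.array([-np.sin(a),np.cos(a)])*y/1000
    return to([p[0],p[1],z/1000],Rdown(YAW,th),st)
def E(ex,ez,th):
    t=np.radians(th); return case(ex+54*np.cos(t)-20.2*np.sin(t), ez+54*np.sin(t)+20.2*np.cos(t),0,th)
def where(th=None):
    s=robot.get_state();a=np.radians(YAW);d=(s['tool_pos'][:2]-O)*1000
    th=np.degrees(np.arctan2(s['tool_rot'][2,1],np.hypot(*s['tool_rot'][:2,1]))); t=np.radians(th)
    x,y=d@[np.cos(a),np.sin(a)],d@[-np.sin(a),np.cos(a)]
    yaw=np.degrees(np.arctan2(s['tool_rot'][1,1],s['tool_rot'][0,1])); z=s['tool_pos'][2]*1000
    print('t',round(s['t'],2),'tcp case x %.1f y %.1f z %.1f tilt %.1f yaw %.1f'%(x,y,z,th,yaw),'E x %.1f z %.1f'%(x-54*np.cos(t)+20.2*np.sin(t),z-54*np.sin(t)-20.2*np.cos(t)),'F',s['contact_force'].round(1),'gap',round(s['finger_gap']*1000,1))
E
python3 - <<'E'
from h import *
where()
E(-40,118,6)
E
cat >> h.py <<'E'
Ef=E
E
sed -i 's/^E = .*//' h.py
```

```text
t 6.13 tcp case x -7.5 y -1.0 z 237.6 tilt -0.2 yaw -3.5 E x -61.5 z 217.6 F [ 0.9  1.  -4.2] gap 13.8
shift [93.8 19.4 -0.1] turn [ 0.0041 -0.0089  0.1081] deg 6.2
```

Call:
drive_tool(
  commands=[
    [15, 10, 0, 0.004, -0.005, 0.05, -1],
    [35, 19, 0, 0.004, -0.009, 0.108, -1],
    [60, 19, 0, 0.004, -0.009, 0.108, -1],
    [85, 19, 0, 0.004, -0.009, 0.108, -1],
    [94, 19, 0, 0.004, -0.009, 0.108, -1],
  ],
)

```text
t: 6.55
tool_pos: [0.4931, 0.128, 0.1398]
tool_rot: [[0.097, 0.993, -0.064], [-0.007, -0.064, -0.998], [-0.995, 0.097, 0.001]]
contact_force: [-0.9, 1.6, -4.9]
finger_gap: 0.0137
```

```bash
python3 - <<'X'
from h import *
where(); E(-40,110,6); E(-42,106.3,6)
for n in ('wrist','scene'):
    c=cam(n)
w=load('wrist')['color']; s=load('scene')['color'][85:175,235:335]
s=cv2.resize(s,(384*100//90,384),interpolation=cv2.INTER_CUBIC)
cv2.imwrite('pics/v4.png',cv2.resize(cv2.convertScaleAbs(np.hstack([w[:, 80:460],s]),alpha=1.4),(800,381)))
X
```

```text
t 6.55 tcp case x 8.1 y -0.5 z 139.8 tilt 5.6 yaw -3.7 E x -43.6 z 114.4 F [-0.9  1.6 -4.9] gap 13.7
shift [ 4.4  3.  -0.5] turn [0.0024 0.0009 0.0073] deg 0.4
shift [ 7.8  0.7 -0.5] turn [0.0024 0.0009 0.0073] deg 0.4
```

View pics/v4.png

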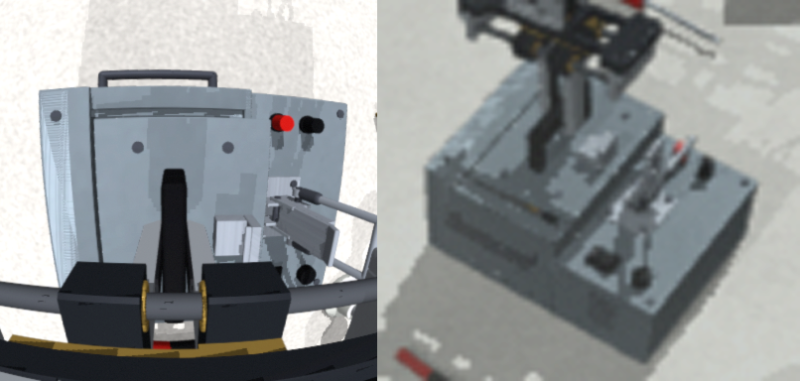

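The plate's plain edge (dark gap line, x≈95) runs parallel to the lip, just clear of it. The far edge sits over the rear wall. Lowering gently.

Call:
drive_tool(
  commands=[
    [2, 1, 0, 0.002, 0, 0.007, -1],
    [4, 1, 0, 0.002, 0, 0.007, -1],
    [5.5, 1, 0, 0.002, 0, 0.007, -1],
    [7, 1, 0, 0.002, 0, 0.007, -1],
    [7, 1, 0, 0.002, 0, 0.007, -1],
  ],
)

```text
t: 7.07
tool_pos: [0.4964, 0.1279, 0.1352]
tool_rot: [[0.107, 0.992, -0.067], [-0.008, -0.066, -0.998], [-0.994, 0.107, 0.0]]
contact_force: [-0.2, 1.4, -4.7]
finger_gap: 0.0141
```

```bash
python3 - <<'X'
from h import *
where(); E(-42,106,6); E(-50,106,6);E(-59,106,6)
X
```

```text
t 7.07 tcp case x 11.4 y -0.3 z 135.2 tilt 6.2 yaw -3.8 E x -40.1 z 109.4 F [-0.2  1.4 -4.7] gap 14.1
shift [ 3.3 -2.2 -0.3] turn [-0.0005  0.0005 -0.0026] deg 0.2
shift [  2.4 -10.1  -0.3] turn [-0.0005  0.0005 -0.0026] deg 0.2
shift [  1.4 -19.1  -0.3] turn [-0.0005  0.0005 -0.0026] deg 0.2
```

Call:
drive_tool(
  commands=[
    [1, -1, 0, 0, 0, 0, -1],
    [2, -2, 0, 0, 0, 0, -1],
    [3, -2, 0, 0, 0, 0, -1],
    [3.5, -2, 0, 0, 0, 0, -1],
    [3.5, -2, 0, 0, 0, 0, -1],
  ],
)

```text
t: 7.48
tool_pos: [0.4946, 0.1281, 0.1314]
tool_rot: [[0.107, 0.992, -0.067], [-0.008, -0.066, -0.998], [-0.994, 0.107, 0.0]]
contact_force: [-0.0, 1.6, -5.3]
finger_gap: 0.0137
```

```bash
python3 - <<'X'
from h import *
where(); E(-42,106,6); E(-50,105.5,6);E(-59,106,6)
X
```

```text
t 7.48 tcp case x 9.7 y -0.3 z 131.4 tilt 6.1 yaw -3.8 E x -41.9 z 105.5 F [-0.   1.6 -5.3] gap 13.7
shift [-0.4 -0.  -0.3] turn [-0.0004  0.0005 -0.0023] deg 0.1
shift [-0.7 -8.  -0.3] turn [-0.0004  0.0005 -0.0023] deg 0.1
shift [ -2.2 -16.9  -0.3] turn [-0.0004  0.0005 -0.0023] deg 0.1
```

Call:
drive_tool(
  commands=[
    [-0.2, -2, 0, 0, 0, 0, -1],
    [-0.4, -4, 0, 0, 0, 0, -1],
    [-0.7, -6.5, 0, 0, 0, 0, -1],
    [-1, -9, 0, 0, 0, 0, -1],
    [-1, -9, 0, 0, 0, 0, -1],
  ],
)

```text
t: 7.9
tool_pos: [0.485, 0.1287, 0.1313]
tool_rot: [[0.106, 0.992, -0.067], [-0.008, -0.066, -0.998], [-0.994, 0.106, 0.0]]
contact_force: [-0.2, 0.7, -3.9]
finger_gap: 0.0133
```

```bash
python3 - <<'X'
from h import *
where(); E(-60,106,6)
X
```

```text
t 7.9 tcp case x -0.0 y -0.3 z 131.3 tilt 6.1 yaw -3.8 E x -51.6 z 105.4 F [-0.2  0.7 -3.9] gap 13.3
shift [-1.4 -8.3 -0.3] turn [-0.0002  0.0005 -0.0018] deg 0.1
```

Call:
drive_tool(
  commands=[
    [-0.2, -2, 0, 0, 0, 0, -1],
    [-0.4, -4, 0, 0, 0, 0, -1],
    [-0.7, -6, 0, 0, 0, 0, -1],
    [-0.8, -7.5, 0, 0, 0, 0, -1],
    [-1, -9, 0, 0, 0, 0, -1],
  ],
)

```text
t: 8.32
tool_pos: [0.4763, 0.1292, 0.1316]
tool_rot: [[0.108, 0.992, -0.067], [-0.008, -0.066, -0.998], [-0.994, 0.108, 0.001]]
contact_force: [4.1, 0.8, -6.8]
finger_gap: 0.0143
```

```bash
python3 - <<'X'
from h import *
where()
c=cam('wrist'); w=cv2.resize(c['color'][70:300,150:450],None,fx=2.6,fy=2.6,interpolation=cv2.INTER_CUBIC)
cv2.imwrite('pics/v5.png',cv2.convertScaleAbs(w,alpha=1.4))
X
```

```text
t 8.32 tcp case x -8.7 y -0.3 z 131.6 tilt 6.2 yaw -3.8 E x -60.2 z 105.6 F [ 4.1  0.8 -6.8] gap 14.3
```

View pics/v5.png

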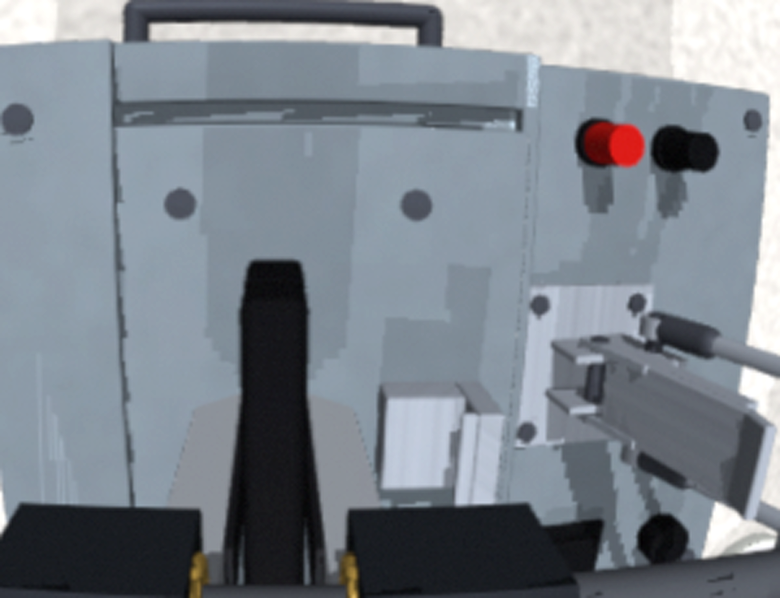

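A contact of 4 N in +x means the plate edge has reached the wall under the lip, and the lip now covers that edge. Now I'll rotate it down flat about that edge in two stages.

Call:
drive_tool(
  commands=[
    [1, 0.7, 0, 0, 0, -0.016, -1],
    [2, 0.9, 0, 0, 0, -0.032, -1],
    [3, 1.2, 0, 0, 0, -0.048, -1],
    [4, 1.5, 0, 0, 0, -0.065, -1],
    [4, 1.5, 0, 0, 0, -0.065, -1],
  ],
)

```text
t: 8.78
tool_pos: [0.4786, 0.1291, 0.1275]
tool_rot: [[0.042, 0.997, -0.067], [-0.003, -0.067, -0.998], [-0.999, 0.042, 0.0]]
contact_force: [-0.3, 1.5, -2.3]
finger_gap: 0.0138
```

```bash
python3 - <<'X'
from h import *
where();E(-59.5,105.2,0)
X
```

```text
t 8.78 tcp case x -6.4 y -0.4 z 127.5 tilt 2.4 yaw -3.8 E x -59.5 z 105.1 F [-0.3  1.5 -2.3] gap 13.8
shift [ 2.2  0.8 -0.4] turn [-0.0007  0.0004 -0.0417] deg 2.4
```

Call:
drive_tool(
  commands=[
    [0.6, 0.2, 0, 0, 0, -0.01, -1],
    [1.2, 0.3, 0, 0, 0, -0.02, -1],
    [1.7, 0.4, 0, 0, 0, -0.03, -1],
    [2.2, 0.4, 0, 0, 0, -0.042, -1],
    [2.2, 0.4, 0, 0, 0, -0.042, -1],
  ],
)

```text
t: 9.2
tool_pos: [0.4795, 0.129, 0.1254]
tool_rot: [[-0.001, 0.998, -0.067], [-0.0, -0.067, -0.998], [-1.0, -0.001, 0.0]]
contact_force: [0.6, 2.5, -3.6]
finger_gap: 0.0137
```

```bash
python3 - <<'X'
from h import *
where();E(-59.5,105.2,0)
X
```

```text
t 9.2 tcp case x -5.5 y -0.3 z 125.4 tilt -0.0 yaw -3.9 E x -59.5 z 105.2 F [ 0.6  2.5 -3.6] gap 13.7
shift [-0.   0.  -0.3] turn [-0.0009  0.0003  0.0007] deg 0.1
```

Call:
drive_tool(
  commands=[
    [0.7, 0, 0, 0, 0, 0, -1],
    [1.3, 0, 0, 0, 0, 0, -1],
    [1.5, 0, 0, 0, 0, 0, -1],
    [1.5, 0, 0, 0, 0, 0, -1],
    [1.5, 0, 0, 0, 0, 0, -1],
  ],
)

```text
t: 9.62
tool_pos: [0.4795, 0.129, 0.1252]
tool_rot: [[-0.001, 0.998, -0.067], [-0.001, -0.067, -0.998], [-1.0, -0.001, 0.001]]
contact_force: [-4.6, -0.6, 6.3]
finger_gap: 0.0136
```

Call:
drive_tool(
  commands=[
    [0, 0, 0, 0, 0, 0, -0.4],
    [0, 0, 0, 0, 0, 0, -0.4],
    [0, 0, 0, 0, 0, 0, -0.4],
    [0, 0, 0, 0, 0, 0, -0.4],
    [-2, 0, 0, 0, 0, 0, -0.4],
  ],
)

```text
t: 10.03
tool_pos: [0.4793, 0.1289, 0.1269]
tool_rot: [[-0.001, 0.998, -0.067], [-0.001, -0.067, -0.998], [-1.0, -0.001, 0.001]]
contact_force: [-0.2, 0.2, 0.1]
finger_gap: 0.028
```

Call:
drive_tool(
  commands=[
    [-15, 0, 0, 0, 0, 0, -0.4],
    [-35, 0, 0, 0, 0, 0, -0.4],
    [-65, 0, 0, 0, 0, 0, -0.4],
    [-95, 0, 0, 0, 0, 0, -0.4],
    [-125, 0, 0, 0, 0, 0, -1],
  ],
)

```text
t: 10.45
tool_pos: [0.4792, 0.129, 0.2531]
tool_rot: [[-0.002, 0.998, -0.067], [-0.001, -0.067, -0.998], [-1.0, -0.002, 0.001]]
contact_force: [-0.1, 1.1, -0.1]
finger_gap: 0.0244
```

```bash
python3 - <<'X'
from h import *
where()
c=cam('wrist'); cv2.imwrite('pics/w6.png',cv2.convertScaleAbs(cv2.resize(c['color'][90:330,130:450],None,fx=2.5,fy=2.5,interpolation=cv2.INTER_CUBIC),alpha=1.4))
X
```

```text
t 10.45 tcp case x -5.8 y -0.4 z 253.1 tilt -0.1 yaw -3.8 E x -59.8 z 233.0 F [-0.1  1.1 -0.1] gap 24.4
```

View pics/w6.png

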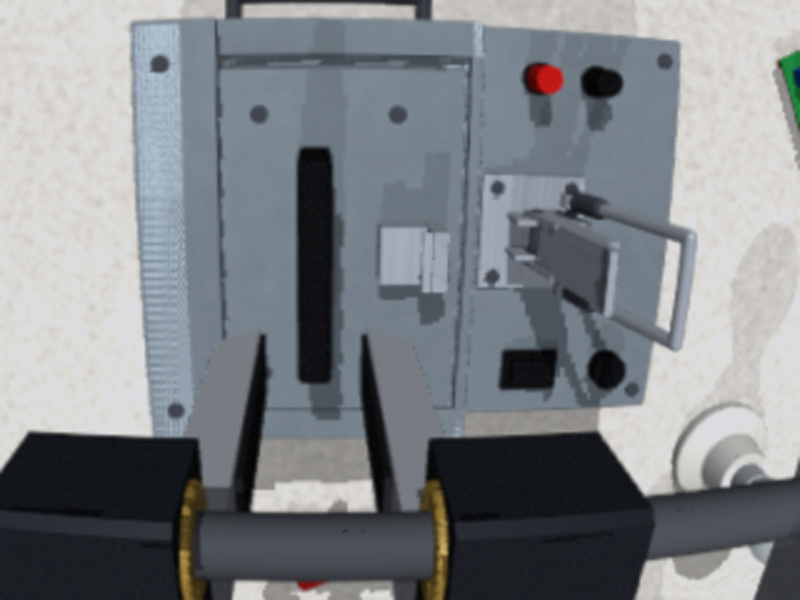

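The cover lies flat in the recess with its edge under the lip. The lever top edge is at ~(608,280) in the crop and the bail bar at ~(684,290), standing up over the deck. Measuring the latch angles from depth.

```bash
cat >> h.py <<'X'
def fpts(c):
    K=c['camera_matrix'];z=np.asarray(c['z_map'],float);h,w=z.shape
    u,v=np.meshgrid(np.arange(w),np.arange(h)); o,d=fray(c,np.c_[u.ravel(),v.ravel()])
    T=np.asarray(c['T']); k=d@(-T[:3,2]); P=o+d*(z.ravel()/k)[:,None]; P[z.ravel()<=0]=np.nan
    return P.reshape(h,w,3)
def tocase(P):
    a=np.radians(YAW); q=(P[...,:2]-O)*1000
    return np.stack([q@[np.cos(a),np.sin(a)],q@[-np.sin(a),np.cos(a)],P[...,2]*1000],-1)
X
python3 - <<'X'
from h import *
c=load('wrist'); C=tocase(fpts(c))
def show(n,m): print(n,[C[v,u].round(0).tolist() for u,v in m])
show('cover',[(240,110),(240,230),(305,130),(300,235)])
show('lip',[(195,150),(195,200)]); show('deck',[(345,105),(385,240)])
m=np.zeros(C.shape[:2],bool); m[150:245,320:420]=True
m&=(C[...,2]>125)&(abs(C[...,1])<35)
P=C[m]
bar=P[(P[:,2]>150)&(P[:,0]>118)]; print('bar',len(bar),np.median(bar,0).round(1),bar.min(0).round(1),bar.max(0).round(1))
lev=P[(abs(P[:,1]-np.median(bar[:,1]))<12)&(P[:,0]<118)]
for lo in range(125,185,8):
    q=lev[(lev[:,2]>=lo)&(lev[:,2]<lo+8)]
    if len(q): print('lever z',lo,len(q),np.median(q,0).round(1),q[:,1].min().round(1),q[:,1].max().round(1))
top=load('top'); D=tocase(pts(top)); m=np.zeros(D.shape[:2],bool);m[180:225,95:150]=True; m&=(D[...,2]>125)
q=D[m]; b=q[(q[:,0]>122)&(q[:,2]>165)];print('top: bar',np.median(b,0).round(1)); l=q[q[:,0]<116]
for lo in range(125,190,10):
    r=l[(l[:,2]>=lo)&(l[:,2]<lo+10)]
    if len(r):print(lo,np.median(r,0).round(1))
X
```

```text
cover [[-22.0, 82.0, 109.0], [-23.0, -55.0, 110.0], [48.0, 61.0, 110.0], [47.0, -61.0, 110.0]]
lip [[-70.0, 40.0, 119.0], [-73.0, -16.0, 117.0]]
deck [[101.0, 92.0, 83.0], [172.0, -83.0, 83.0]]
bar 593 [131.    1.1 183.8] [119.9 -26.8 150.2] [137.1  21.7 190.1]
lever z 125 83 [101.1   0.6 128.6] -10.7 10.3
lever z 133 83 [102.2   3.5 137.8] -10.9 10.2
lever z 141 97 [104.    0.9 144.7] -10.9 10.1
lever z 149 90 [105.    2.  153.5] -10.8 10.2
lever z 157 102 [106.7   1.8 160.2] -10.9 10.5
lever z 165 50 [106.3   0.5 169.3] -10.6 10.7
lever z 173 92 [106.7   0.6 175.7] -10.9 10.9
top: bar [131.5   2.  188. ]
125 [101.3 -11.3 129.5]
135 [107.2 -12.1 138. ]
145 [103.9  -3.  149.8]
155 [106.8  -7.9 160.3]
165 [107.   -0.7 168.4]
175 [106.5   4.2 177.6]
```

Latch state: lever about 1.40 rad, with the bail leaning about 18° away from the cover. Plan: come down behind the bail with shut fingers and sweep towards the cover. That carries the bail over, then pushes the lever to about 1.9 rad.

Call:
drive_tool(
  commands=[
    [0, 33, 0, 0, 0, 0, -1],
    [0, 66, 0, 0, 0, 0, -1],
    [0, 99, 0, 0, 0, 0, -1],
    [0, 132, 0, 0, 0, 0, -1],
    [0, 168, 0, 0, 0, 0, -1],
  ],
)

```text
t: 10.92
tool_pos: [0.6516, 0.1179, 0.2619]
tool_rot: [[0.01, 0.998, -0.067], [-0.0, -0.067, -0.998], [-1.0, 0.01, -0.0]]
contact_force: [-0.3, 1.3, 0.6]
finger_gap: 0.0004
```

Call:
drive_tool(
  commands=[
    [0, 0, 0, 0, 0, 0, -1],
    [20, 0, 0, 0, 0, 0, -1],
    [45, 0, 0, 0, 0, 0, -1],
    [70, 0, 0, 0, 0, 0, -1],
    [94, 0, 0, 0, 0, 0, -1],
  ],
)

```text
t: 11.33
tool_pos: [0.6521, 0.118, 0.1667]
tool_rot: [[0.01, 0.998, -0.067], [-0.0, -0.067, -0.998], [-1.0, 0.01, -0.0]]
contact_force: [0.2, 0.5, 0.2]
finger_gap: 0.0004
```

```bash
python3 - <<'X'
from h import *
where(); case(160,158); case(126,158)
X
```

```text
t 11.33 tcp case x 167.5 y 0.1 z 166.7 tilt 0.6 yaw -3.8 E x 113.7 z 145.9 F [0.2 0.5 0.2] gap 0.4
shift [ 8.6 -7.6  0.1] turn [-0.0002 -0.0003 -0.01  ] deg 0.6
shift [  8.3 -41.6   0.1] turn [-0.0002 -0.0003 -0.01  ] deg 0.6
```

Call:
drive_tool(
  commands=[
    [8, -8, 0, 0, 0, -0.01, -1],
    [8, -16, 0, 0, 0, -0.01, -1],
    [8, -24, 0, 0, 0, -0.01, -1],
    [8, -32, 0, 0, 0, -0.01, -1],
    [8, -40, 0, 0, 0, -0.01, -1],
  ],
)

```text
t: 11.75
tool_pos: [0.6125, 0.1208, 0.1606]
tool_rot: [[0.004, 0.998, -0.066], [0.0, -0.066, -0.998], [-1.0, 0.004, -0.001]]
contact_force: [0.7, 0.6, 0.2]
finger_gap: 0.0008
```

Call:
drive_tool(
  commands=[
    [0, -3, 0, 0, 0, 0, -1],
    [0, -6, 0, 0, 0, 0, -1],
    [0, -9, 0, 0, 0, 0, -1],
    [0, -12, 0, 0, 0, 0, -1],
    [0, -15, 0, 0, 0, 0, -1],
  ],
)

```text
t: 12.17
tool_pos: [0.5977, 0.1218, 0.161]
tool_rot: [[0.005, 0.998, -0.066], [0.0, -0.066, -0.998], [-1.0, 0.005, -0.001]]
contact_force: [2.5, -0.2, 0.6]
finger_gap: 0.0005
```

```bash
cat >> h.py <<'X'
def latch(u=(80,170),v=(170,240)):
    c=cam('top'); D=tocase(pts(c)); m=np.zeros(D.shape[:2],bool);m[v[0]:v[1],u[0]:u[1]]=True
    m&=(D[...,2]>112)&(abs(D[...,1])<30)&(D[...,0]>5)&(D[...,0]<190)
    return c,D,m
X
python3 - <<'X'
from h import *
where()
c,D,m=latch(); q=D[m]; q=q[np.argsort(-q[:,0])]; print(q[q[:,2]<225][::6].round(0).astype(int).tolist())
X
```

```text
t 12.17 tcp case x 112.9 y 0.3 z 161.0 tilt 0.3 yaw -3.8 E x 59.0 z 140.6 F [ 2.5 -0.2  0.6] gap 0.5
[[124, -6, 188], [119, -6, 180], [115, -7, 171], [112, -5, 174], [111, -14, 123], [110, -12, 128], [108, -5, 165], [107, -25, 134], [106, -13, 163], [104, -6, 175], [103, -14, 165], [101, -15, 159], [100, -13, 119], [99, -13, 127], [98, -13, 136], [96, -11, 130], [96, 5, 129], [95, -21, 194], [94, -11, 195], [93, -26, 193], [92, -8, 193], [65, -20, 113], [62, 2, 113], [57, -20, 113], [54, -13, 113], [52, 25, 116], [50, 20, 112], [49, 2, 135], [48, -16, 122], [47, -3, 133], [46, 6, 138], [44, -10, 137], [43, 9, 137], [42, -13, 137], [41, -30, 113], [40, -17, 123], [39, 4, 127], [37, -16, 119], [36, -1, 124], [36, 9, 127], [34, -16, 128], [34, 1, 125], [32, -16, 118], [31, 2, 121], [31, 9, 125], [29, -10, 124], [28, 4, 124], [27, -15, 113], [26, -3, 129], [25, 23, 112], [23, -10, 123], [23, 18, 113], [22, -29, 114], [19, -21, 114], [16, -21, 113], [15, 14, 114], [12, 22, 113]]
```

Call:
drive_tool(
  commands=[
    [0, -3, 0, 0, 0, 0, -1],
    [0, -6, 0, 0, 0, 0, -1],
    [0, -9, 0, 0, 0, 0, -1],
    [0, -12, 0, 0, 0, 0, -1],
    [0, -12, 0, 0, 0, 0, -1],
  ],
)

```text
t: 12.63
tool_pos: [0.5844, 0.1227, 0.1604]
tool_rot: [[0.003, 0.998, -0.066], [0.0, -0.066, -0.998], [-1.0, 0.003, -0.0]]
contact_force: [-0.7, 1.2, 0.0]
finger_gap: 0.0004
```

Call:
drive_tool(
  commands=[
    [0, 8, 0, 0, 0, 0, -1],
    [-10, 16, 0, 0, 0, 0, -1],
    [-30, 16, 0, 0, 0, 0, -1],
    [-50, 16, 0, 0, 0, 0, -1],
    [-60, 16, 0, 0, 0, 0, -1],
  ],
)

```text
t: 13.05
tool_pos: [0.6017, 0.1215, 0.2229]
tool_rot: [[0.006, 0.998, -0.066], [0.0, -0.066, -0.998], [-1.0, 0.006, -0.001]]
contact_force: [0.4, 1.8, 1.2]
finger_gap: 0.0001
```

```bash
python3 - <<'X'
from h import *
where()
c,D,m=latch(); q=D[m]; q=q[(q[:,0]>52)&(q[:,2]>117)&(q[:,2]<205)]; q=q[np.argsort(-q[:,0])]; print(q[::4].round(0).astype(int).tolist())
w=cam('wrist'); C=tocase(fpts(w)); m=(C[...,2]>120)&(C[...,2]<205)&(abs(C[...,1])<30)&(C[...,0]>52)&(C[...,0]<140)
P=C[m];print(m.sum())
for lo in range(120,205,8):
    r=P[(P[:,2]>=lo)&(P[:,2]<lo+8)]
    a=r[abs(r[:,1])<11]; b=r[abs(r[:,1])>16]
    if len(r): print(lo,'mid',len(a),np.percentile(a[:,0],[5,50,95]).round(0) if len(a) else '','arms',len(b),np.percentile(b[:,0],[5,50,95]).round(0) if len(b) else '')
X
```

```text
t 13.05 tcp case x 117.0 y 0.3 z 222.9 tilt 0.3 yaw -3.8 E x 63.1 z 202.4 F [0.4 1.8 1.2] gap 0.1
[[110, 21, 119], [108, -23, 126], [108, -2, 122], [107, -13, 129], [107, 9, 128], [105, -14, 123], [105, -9, 125], [105, -19, 131], [104, 11, 121], [103, 18, 132], [102, -10, 126], [101, -27, 137], [101, -20, 141], [99, -26, 134], [99, 16, 145], [98, -26, 142], [97, 11, 136], [96, 10, 122], [95, 11, 153], [94, 10, 138], [94, -12, 149], [93, -13, 160], [92, -13, 143], [92, 10, 162], [91, -23, 158], [91, -13, 159], [90, 19, 151], [89, 19, 159], [88, 21, 166], [87, -22, 171], [87, -8, 169], [86, 1, 172], [86, 18, 169], [85, 21, 175], [84, -7, 173], [83, 12, 169], [83, 4, 177], [82, 19, 180], [81, -23, 180], [80, -3, 176], [80, -22, 187], [79, 4, 192], [78, 20, 191], [77, -22, 193], [76, -6, 192], [76, -1, 193], [76, 13, 189], [75, 22, 191], [74, -16, 191], [74, -6, 192], [74, 1, 192], [73, 18, 187]]
2087
120 mid 73 [ 95. 101. 109.] arms 73 [103. 107. 110.]
128 mid 58 [ 93.  95. 107.] arms 83 [ 99. 104. 106.]
136 mid 60 [92. 94. 99.] arms 106 [ 97. 100. 103.]
144 mid 60 [90. 92. 98.] arms 67 [93. 96. 98.]
152 mid 72 [89. 91. 97.] arms 73 [89. 92. 94.]
160 mid 127 [87. 89. 95.] arms 79 [86. 89. 91.]
168 mid 246 [81. 84. 88.] arms 83 [82. 85. 88.]
176 mid 7 [83. 83. 84.] arms 87 [79. 82. 84.]
184 mid 210 [74. 77. 80.] arms 151 [75. 78. 80.]
```

Lever ≈1.76 rad; the bail leans about 24° over the cover, with its bar at about (76,191) in case x,z. With this geometry the bar should land on the keeper foot near x≈30, clear of the curl. I'll push the bail over at one arm, beside the lever.

Call:
drive_tool(
  commands=[
    [0, 0, -13, 0, 0, 0, -1],
    [0, 0, -26, 0, 0, 0, -1],
    [20, 0, -26, 0, 0, 0, -1],
    [38, 0, -26, 0, 0, 0, -1],
    [54, 0, -26, 0, 0, 0, -1],
  ],
)

```text
t: 13.57
tool_pos: [0.6028, 0.1492, 0.1662]
tool_rot: [[0.005, 0.998, -0.065], [0.0, -0.065, -0.998], [-1.0, 0.005, -0.001]]
contact_force: [-0.3, 1.5, -0.1]
finger_gap: 0.0005
```

Call:
drive_tool(
  commands=[
    [0, -7, 0, 0, 0, 0, -1],
    [0, -14, 0, 0, 0, 0, -1],
    [0, -20, 0, 0, 0, 0, -1],
    [0, -25, 0, 0, 0, 0, -1],
    [0, -30, 0, 0, 0, 0, -1],
  ],
)

```text
t: 13.98
tool_pos: [0.5729, 0.1514, 0.1674]
tool_rot: [[0.007, 0.998, -0.065], [0.001, -0.065, -0.998], [-1.0, 0.007, -0.001]]
contact_force: [-0.8, 1.5, 0.0]
finger_gap: 0.0003
```

Call:
drive_tool(
  commands=[
    [0, -4, 0, 0, 0, 0, -1],
    [0, -8, 0, 0, 0, 0, -1],
    [0, -12, 0, 0, 0, 0, -1],
    [0, -16, 0, 0, 0, 0, -1],
    [0, -20, 0, 0, 0, 0, -1],
  ],
)

```text
t: 14.4
tool_pos: [0.5526, 0.1527, 0.1674]
tool_rot: [[0.007, 0.998, -0.065], [0.001, -0.065, -0.998], [-1.0, 0.007, -0.001]]
contact_force: [-0.1, 1.1, 0.0]
finger_gap: 0.0002
```

```bash
python3 - <<'X'
from h import *
where()
c,D,m=latch(); q=D[m]; q=q[(q[:,0]>15)&(q[:,2]>115)&(q[:,2]<205)]; q=q[np.argsort(-q[:,0])]; print(q[::5].round(0).astype(int).tolist())
X
```

```text
t 14.4 tcp case x 65.9 y 28.1 z 167.4 tilt 0.4 yaw -3.7 E x 12.1 z 146.9 F [-0.1  1.1  0. ] gap 0.2
[[110, 19, 116], [109, -22, 122], [108, -20, 125], [107, -13, 129], [106, 21, 124], [105, -23, 126], [105, 0, 122], [104, 10, 124], [103, 10, 132], [102, -18, 125], [102, -11, 129], [101, 19, 129], [99, -13, 127], [98, 11, 129], [97, 9, 117], [96, -21, 134], [95, 12, 158], [94, 24, 136], [93, -25, 138], [93, -12, 164], [91, 24, 136], [91, -24, 134], [90, 8, 153], [90, 11, 159], [88, -13, 159], [87, -11, 168], [86, 10, 170], [85, -12, 164], [83, -8, 176], [83, 2, 177], [81, -10, 173], [81, -3, 175], [80, 7, 176], [78, -22, 152], [76, 23, 151], [75, 21, 194], [73, 22, 185], [72, 22, 177], [70, -23, 154], [69, 22, 174], [67, 21, 169], [66, 23, 179], [65, -15, 115], [64, -20, 166], [62, 21, 198], [61, -21, 169], [59, 20, 171], [58, -18, 169], [56, 21, 205], [55, -15, 172], [55, -11, 177], [54, -1, 178], [54, 21, 204], [53, 6, 116], [53, -21, 176], [52, -10, 173], [52, 6, 173], [51, 12, 178], [49, -3, 135], [49, 3, 139], [47, -15, 137], [47, -4, 137], [46, 6, 139], [44, -13, 137], [44, -3, 140], [43, -14, 116], [42, -6, 133], [41, 4, 136], [39, 2, 124], [39, -10, 138], [37, -14, 122], [36, -1, 125], [35, -16, 118], [34, -8, 127], [33, 9, 126], [31, -7, 124], [31, 6, 125], [29, -7, 124], [28, 4, 124], [26, -16, 126], [26, -2, 123], [24, -16, 124], [23, -2, 123], [17, 30, 115]]
```

Call:
drive_tool(
  commands=[
    [1, -4, 0, 0, 0, 0, -1],
    [3, -8, 0, 0, 0, 0, -1],
    [5, -12, 0, 0, 0, 0, -1],
    [5, -12, 0, 0, 0, 0, -1],
    [5, -12, 0, 0, 0, 0, -1],
  ],
)

```text
t: 14.87
tool_pos: [0.5397, 0.1536, 0.1618]
tool_rot: [[0.006, 0.998, -0.064], [0.001, -0.064, -0.998], [-1.0, 0.006, -0.001]]
contact_force: [-0.2, 1.2, -0.1]
finger_gap: 0.0006
```

```bash
python3 - <<'X'
from h import *
where()
c,D,m=latch(); q=D[m]; q=q[(q[:,0]>15)&(q[:,2]>119)&(q[:,2]<205)]; q=q[np.argsort(-q[:,0])]; print(q[::5].round(0).astype(int).tolist())
X
```

```text
t 14.87 tcp case x 52.9 y 28.2 z 161.8 tilt 0.3 yaw -3.7 E x -0.9 z 141.3 F [-0.2  1.2 -0.1] gap 0.6
[[110, 17, 120], [108, -19, 122], [108, 3, 122], [106, 21, 124], [106, -13, 120], [105, 3, 122], [104, 16, 121], [104, 20, 126], [102, -22, 130], [101, 12, 125], [100, -23, 124], [98, -13, 135], [97, -12, 122], [96, 11, 120], [95, 12, 133], [94, -13, 151], [93, -13, 161], [92, 11, 161], [91, -14, 128], [91, 0, 151], [90, 7, 154], [89, 12, 164], [88, -21, 132], [87, -24, 123], [86, -16, 126], [86, 12, 171], [83, -14, 179], [83, 5, 175], [82, 6, 179], [81, -8, 174], [80, 8, 172], [80, 12, 175], [78, 19, 140], [74, -23, 136], [71, -24, 139], [69, 23, 142], [66, -22, 139], [63, 20, 186], [62, 21, 198], [61, 21, 183], [60, 21, 196], [58, 22, 150], [57, 21, 166], [55, 21, 188], [54, -22, 153], [53, 21, 150], [51, -20, 154], [50, 20, 154], [49, -3, 135], [49, -23, 154], [48, 22, 178], [47, 23, 152], [46, -2, 139], [46, 22, 169], [45, 19, 191], [43, -24, 157], [43, -11, 158], [42, -4, 160], [42, 4, 160], [42, 14, 162], [41, -16, 156], [40, -9, 158], [40, -2, 160], [39, 12, 158], [39, 18, 163], [37, -10, 161], [37, -14, 123], [36, 2, 123], [34, -15, 125], [34, -1, 124], [32, -17, 122], [31, -4, 124], [31, 9, 125], [28, -5, 124], [28, 8, 126], [26, -5, 124], [25, 4, 129], [23, -5, 126], [23, 8, 124]]
```

Call:
drive_tool(
  commands=[
    [-10, 5, 0, 0, 0, 0, -1],
    [-20, 10, 0, 0, 0, 0, -1],
    [-30, 10, 0, 0, 0, 0, -1],
    [-30, 10, 0, 0, 0, 0, -1],
    [-30, 10, 0, 0, 0, 0, -1],
  ],
)

```text
t: 15.33
tool_pos: [0.5508, 0.153, 0.1937]
tool_rot: [[0.009, 0.998, -0.064], [0.001, -0.064, -0.998], [-1.0, 0.009, -0.001]]
contact_force: [-0.0, 1.7, -0.1]
finger_gap: 0.0003
```

```bash
python3 - <<'X'
from h import *
where()
c,D,m=latch(); q=D[m]; q=q[(q[:,0]>12)&(q[:,2]>117)&(q[:,2]<185)]; q=q[np.argsort(-q[:,0])]; print(q[::5].round(0).astype(int).tolist())
X
```

```text
t 15.33 tcp case x 64.0 y 28.3 z 193.7 tilt 0.5 yaw -3.7 E x 10.2 z 173.0 F [-0.   1.7 -0.1] gap 0.3
[[110, 10, 117], [108, -25, 123], [108, -5, 120], [107, 9, 121], [107, 18, 124], [106, -13, 119], [105, -3, 122], [105, -10, 128], [104, 18, 124], [103, -17, 122], [102, -11, 132], [101, 17, 126], [99, 9, 125], [98, -23, 122], [97, -12, 123], [95, 11, 153], [95, 11, 137], [94, -14, 154], [93, 10, 154], [92, -20, 123], [91, -2, 149], [90, -14, 162], [89, 8, 161], [89, -21, 124], [87, -25, 119], [86, -21, 125], [86, -20, 128], [84, -24, 122], [83, -11, 176], [83, 2, 178], [82, 19, 125], [81, -8, 174], [80, -7, 178], [79, 19, 124], [77, 20, 120], [73, 21, 125], [70, 22, 128], [68, 19, 128], [65, -23, 124], [62, -18, 125], [59, -18, 125], [56, -18, 123], [53, -21, 131], [51, -20, 127], [49, 19, 125], [49, 20, 130], [48, -15, 128], [47, -8, 140], [46, 0, 140], [45, -23, 129], [44, -13, 137], [44, 3, 138], [43, -16, 120], [41, -13, 139], [41, 0, 139], [41, 8, 139], [39, 5, 122], [39, 1, 128], [38, 21, 130], [37, -5, 119], [36, -2, 127], [35, 17, 134], [34, -22, 132], [34, 1, 125], [33, 13, 129], [31, -20, 133], [31, -5, 128], [30, 7, 131], [30, 24, 127], [28, -13, 133], [28, 3, 127], [26, -16, 126], [26, -2, 125], [24, -16, 118], [23, -4, 122], [23, 13, 118]]
```

The bar has dropped to about (30,129), behind the keeper's curl (x 41–49, z 138) and on its foot. Now to the front of the lever, to swing it towards closing in stages.

Call:
drive_tool(
  commands=[
    [0, -6, 14, 0, 0, 0, -1],
    [0, -12, 28, 0, 0, 0, -1],
    [10, -12, 28, 0, 0, 0, -1],
    [24, -12, 28, 0, 0, 0, -1],
    [37, -12, 28, 0, 0, 0, -1],
  ],
)

```text
t: 15.8
tool_pos: [0.536, 0.1251, 0.1543]
tool_rot: [[0.007, 0.998, -0.066], [0.001, -0.066, -0.998], [-1.0, 0.007, -0.001]]
contact_force: [-0.4, 0.6, 0.1]
finger_gap: 0.0005
```

Call:
drive_tool(
  commands=[
    [0, 6, 0, 0, 0, 0, -1],
    [0, 12, 0, 0, 0, 0, -1],
    [0, 18, 0, 0, 0, 0, -1],
    [0, 24, 0, 0, 0, 0, -1],
    [0, 30, 0, 0, 0, 0, -1],
  ],
)

```text
t: 16.22
tool_pos: [0.5673, 0.1232, 0.1554]
tool_rot: [[0.008, 0.998, -0.066], [0.001, -0.066, -0.998], [-1.0, 0.008, -0.001]]
contact_force: [-1.6, 0.8, 0.3]
finger_gap: 0.0003
```

Call:
drive_tool(
  commands=[
    [0, 5, 0, 0, 0, 0, -1],
    [0, 10, 0, 0, 0, 0, -1],
    [1, 15, 0, 0, 0, 0, -1],
    [2, 20, 0, 0, 0, 0, -1],
    [3, 24, 0, 0, 0, 0, -1],
  ],
)

```text
t: 16.63
tool_pos: [0.5918, 0.1216, 0.1525]
tool_rot: [[0.008, 0.998, -0.066], [0.001, -0.066, -0.998], [-1.0, 0.008, -0.002]]
contact_force: [-1.2, 1.4, 0.6]
finger_gap: 0.0005
```

```bash
python3 - <<'X'
from h import *
where()
c,D,m=latch(); q=D[m]; q=q[(q[:,0]>12)&(q[:,2]>117)&(q[:,2]<175)]; q=q[np.argsort(-q[:,0])]; print(q[::5].round(0).astype(int).tolist())
X
```

```text
t 16.63 tcp case x 107.0 y -0.3 z 152.5 tilt 0.5 yaw -3.8 E x 53.2 z 131.8 F [-1.2  1.4  0.6] gap 0.5
[[125, -13, 161], [120, -7, 172], [119, -14, 145], [118, -12, 156], [116, -7, 165], [115, -11, 134], [113, -10, 149], [112, -14, 133], [111, -12, 144], [109, -7, 156], [109, -8, 139], [107, -13, 128], [106, -6, 158], [106, -19, 120], [104, -4, 127], [104, -6, 158], [103, -8, 121], [102, 2, 122], [100, -5, 117], [98, -21, 118], [95, -23, 122], [92, -25, 120], [90, 21, 120], [87, -23, 121], [81, -24, 121], [78, -22, 125], [74, 19, 122], [70, -19, 122], [66, 18, 123], [62, -23, 123], [59, -23, 130], [55, 20, 123], [51, -19, 124], [49, 5, 133], [48, -15, 121], [47, -12, 137], [46, 8, 133], [45, -16, 122], [44, -13, 140], [44, 0, 138], [43, -16, 121], [41, -7, 136], [41, 3, 137], [40, -24, 130], [39, -12, 133], [39, -9, 141], [37, -19, 131], [36, -10, 135], [34, -14, 123], [34, 6, 120], [32, -16, 120], [31, -1, 122], [29, -16, 118], [28, -5, 125], [28, 8, 126], [26, -8, 125], [25, 3, 127], [23, -10, 124], [23, 2, 127]]
```

Arm points lie on the line from pin to keeper seat (z≈122 at x≈60), so the bar is under the curl near x≈39, and the lever is at about 1.1 rad. Pressing on down along the arc.

Call:
drive_tool(
  commands=[
    [2, 5, 0, 0, 0, 0, -1],
    [5, 9, 0, 0, 0, 0, -1],
    [8, 13, 0, 0, 0, 0, -1],
    [11, 16, 0, 0, 0, 0, -1],
    [14, 19, 0, 0, 0, 0, -1],
  ],
)

```text
t: 17.1
tool_pos: [0.6118, 0.1202, 0.1384]
tool_rot: [[0.009, 0.998, -0.066], [0.001, -0.066, -0.998], [-1.0, 0.009, -0.001]]
contact_force: [-1.5, 1.5, 3.0]
finger_gap: 0.0003
```

Call:
drive_tool(
  commands=[
    [3, 3, 0, 0, 0, 0, -1],
    [6, 5, 0, 0, 0, 0, -1],
    [9, 7, 0, 0, 0, 0, -1],
    [12, 9, 0, 0, 0, 0, -1],
    [14, 10, 0, 0, 0, 0, -1],
  ],
)

```text
t: 17.52
tool_pos: [0.6227, 0.1195, 0.1246]
tool_rot: [[0.011, 0.998, -0.066], [0.001, -0.066, -0.998], [-1.0, 0.01, -0.002]]
contact_force: [0.5, -0.4, 3.8]
finger_gap: 0.0007
```

```bash
python3 - <<'X'
from h import *
where()
case(139.5,114.8);case(141,103)
X
```

```text
t 17.52 tcp case x 138.0 y -0.4 z 124.6 tilt 0.6 yaw -3.8 E x 84.2 z 103.8 F [ 0.5 -0.4  3.8] gap 0.7
shift [ 9.8  1.4 -0.4] turn [ 0.0005 -0.0015 -0.0104] deg 0.6
shift [21.6  2.8 -0.3] turn [ 0.0005 -0.0015 -0.0104] deg 0.6
```

Call:
drive_tool(
  commands=[
    [3, 1, 0, 0, 0, 0, -1],
    [6, 1, 0, 0, 0, 0, -1],
    [9, 2, 0, 0, 0, 0, -1],
    [12, 2, 0, 0, 0, 0, -1],
    [14, 2, 0, 0, 0, 0, -1],
  ],
)

```text
t: 17.93
tool_pos: [0.6241, 0.1194, 0.1095]
tool_rot: [[0.009, 0.998, -0.066], [0.001, -0.066, -0.998], [-1.0, 0.009, -0.001]]
contact_force: [0.0, 0.7, 1.0]
finger_gap: 0.0003
```

Call:
drive_tool(
  commands=[
    [2, 0, 0, 0, 0, 0, -1],
    [4, 0, 0, 0, 0, 0, -1],
    [5.5, 0, 0, 0, 0, 0, -1],
    [7, 0, 0, 0, 0, 0, -1],
    [7.5, 0, 0, 0, 0, 0, -1],
  ],
)

```text
t: 18.35
tool_pos: [0.6233, 0.1194, 0.1039]
tool_rot: [[0.006, 0.998, -0.065], [0.001, -0.065, -0.998], [-1.0, 0.005, -0.001]]
contact_force: [-10.2, 0.4, 15.8]
finger_gap: 0.0003
```

```bash
python3 - <<'X'
from h import *
where()
X
```

```text
t 18.35 tcp case x 138.6 y -0.4 z 103.9 tilt 0.3 yaw -3.8 E x 84.8 z 83.4 F [-10.2   0.4  15.8] gap 0.3
```

The force fell away past centre and then rose against the stop at z 104, so the lever is closed. Retracting and checking.

Call:
drive_tool(
  commands=[
    [-5, 0, 0, 0, 0, 0, -1],
    [-20, 0, 0, 0, 0, 0, -1],
    [-50, 0, 0, 0, 0, 0, -1],
    [-85, 0, 0, 0, 0, 0, -1],
    [-120, 0, 0, 0, 0, 0, -1],
  ],
)

```text
t: 18.77
tool_pos: [0.6217, 0.1194, 0.224]
tool_rot: [[0.003, 0.998, -0.065], [0.001, -0.065, -0.998], [-1.0, 0.003, -0.001]]
contact_force: [1.3, 1.2, 0.4]
finger_gap: 0.0008
```

Call:
drive_tool(
  commands=[
    [-10, -25, 0, 0, 0, 0, -1],
    [-20, -50, 0, 0, 0, 0, -1],
    [-30, -75, 0, 0, 0, 0, -1],
    [-40, -100, 0, 0, 0, 0, -1],
    [-40, -120, 0, 0, 0, 0, -1],
  ],
)

```text
t: 19.18
tool_pos: [0.501, 0.1275, 0.2656]
tool_rot: [[0.006, 0.998, -0.065], [0.001, -0.065, -0.998], [-1.0, 0.006, -0.001]]
contact_force: [0.0, 0.3, 0.6]
finger_gap: 0.0005
```

```bash
python3 - <<'X'
from h import *
where()
c,D,m=latch(); q=D[m]; q=q[(q[:,0]>12)&(q[:,2]>98)&(q[:,2]<175)]; q=q[np.argsort(-q[:,0])]; print(q[::6].round(0).astype(int).tolist())
W=pts(c);Z=W[...,2]
for nm,(x0,x1,y0,y1) in dict(a=(170,220,120,175),b=(230,280,140,190)).items():
    s=np.zeros(Z.shape,bool);s[y0:y1,x0:x1]=True;s&=(Z>.06)&(Z<.14);print('lamp',nm,W[s].mean(0).round(4))
w=cam('wrist')
C=tocase(fpts(w)); 
for x in (80,90,100,115,125,135,145,155,165): 
    k=(abs(C[...,0]-x)<2)&(abs(C[...,1])<9)&(C[...,2]>80); print('lever x',x,np.median(C[k][:,2]).round(1) if k.any() else None,end='; ')
a=cv2.resize(w['color'][60:320,130:450],(480,390),interpolation=cv2.INTER_CUBIC); b=cv2.resize(c['color'][170:285,70:170],(320,368),interpolation=cv2.INTER_CUBIC)
b=cv2.copyMakeBorder(b,0,22,0,0,cv2.BORDER_CONSTANT)
cv2.imwrite('pics/v10.png',cv2.convertScaleAbs(np.hstack([a,b]),alpha=1.4))
X
```

```text
t 19.18 tcp case x 16.1 y -0.4 z 265.6 tilt 0.3 yaw -3.7 E x -37.8 z 245.1 F [0.  0.3 0.6] gap 0.5
[[80, 20, 113], [74, 21, 118], [69, 18, 115], [66, 20, 117], [65, -12, 114], [63, -28, 112], [61, 10, 113], [60, -24, 117], [58, 18, 121], [56, -8, 116], [54, 22, 125], [53, 4, 113], [52, 4, 139], [50, -14, 136], [49, 5, 134], [49, 20, 130], [47, -11, 134], [46, -29, 113], [46, 9, 137], [45, -14, 134], [44, 1, 137], [43, 8, 139], [42, -18, 137], [41, -6, 141], [41, 13, 131], [40, -15, 126], [39, -7, 127], [39, 9, 127], [37, -16, 128], [36, 2, 124], [35, -22, 113], [34, -5, 126], [33, 23, 115], [32, -16, 117], [31, -5, 128], [31, 21, 114], [28, -5, 127], [28, 29, 112], [26, -7, 125], [25, 8, 126], [24, -4, 113], [22, 26, 113], [20, 4, 114], [19, -26, 113], [17, 17, 114], [15, 14, 113]]
lamp a [ 0.7605 -0.0746  0.1229]
lamp b [ 0.7069 -0.2479  0.1227]
lever x 80 86.9; lever x 90 403.9; lever x 100 103.9; lever x 115 103.3; lever x 125 103.5; lever x 135 103.2; lever x 145 103.3; lever x 155 103.4; lever x 165 104.1;
```

View pics/v10.png

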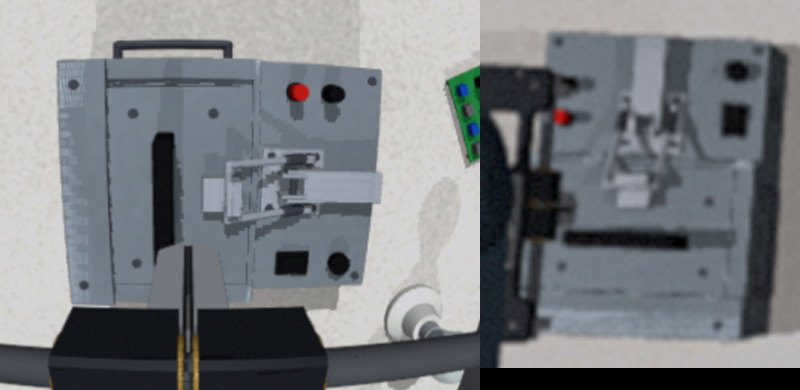

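The final view shows the lever lying flat, pointing +x, and the bail looped around the keeper (230,190), with the cover flush. The lamps are unmoved. Handing in after a quick flushness check.

```bash
python3 - <<'X'
from h import *
C=tocase(fpts(load('wrist')))
for x,y in ((-35,60),(-35,30),(50,60),(50,-60),(50,35),(20,60),(64,50),(20,92)):
    k=(abs(C[...,0]-x)<3)&(abs(C[...,1]-y)<4); print((x,y),np.median(C[k][:,2]).round(1) if k.any() else None)
where(); robot.finish_job()
X
```

```text
(-35, 60) 110.2
(-35, 30) 376.9
(50, 60) 109.8
(50, -60) 109.8
(50, 35) 109.7
(20, 60) 109.5
(64, 50) 109.5
(20, 92) 109.5
t 19.28 tcp case x 15.1 y -0.3 z 264.1 tilt 0.2 yaw -3.7 E x -38.8 z 243.7 F [0.3 1.4 1. ] gap 0.6
the job is handed in; nothing more can be done
```

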